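Put the pasta baskets on their hook and shut the cooker

TASK

Put the pasta cooker away after dinner: take the steel baskets out of its well and hang them all by their loops on the stand's one hook, one at a time, the largest first, each next smaller one in front of it. Then, with the well empty, lift the knee of the lid's folding stay past centre to unlock it and lower the lid gently until it is fully shut. Leave the other things on the table where they are.

Things in the scene. Friction and masses are not known exactly. Their poses are not given: they have to be found in the camera images.
- basket1_loop (a point): Largest of up to four slim open steel baskets; may be absent. 96 mm wide (own y), 46 deep (x), 90 high, plus a wire loop handle upright in its y-z plane, 80 mm above the rim: two upright legs, 52 mm over their outsides (grip there, along y), joined by a flat level top. Point: in the loop, 44 mm above the rim, 134 above the underside, 28 below the underside of the top. z up. Starts in the well.
- basket2_loop (a point): Second largest of up to four slim open steel baskets; may be absent. 84 mm wide (own y), 42 deep (x), 76 high, plus a wire loop handle upright in its y-z plane, 80 mm above the rim: two upright legs, 52 mm over their outsides (grip there, along y), joined by a flat level top. Point: in the loop, 44 mm above the rim, 120 above the underside, 28 below the underside of the top. z up. Starts in the well.
- basket3_loop (a point): Third largest of up to four slim open steel baskets; may be absent. 72 mm wide (own y), 38 deep (x), 62 high, plus a wire loop handle upright in its y-z plane, 80 mm above the rim: two upright legs, 52 mm over their outsides (grip there, along y), joined by a flat level top. Point: in the loop, 44 mm above the rim, 106 above the underside, 28 below the underside of the top. z up. Starts in the well.
- basket4_loop (a point): Smallest of up to four slim open steel baskets; may be absent. 60 mm wide (own y), 34 deep (x), 48 high, plus a wire loop handle upright in its y-z plane, 80 mm above the rim: two upright legs, 52 mm over their outsides (grip there, along y), joined by a flat level top. Point: in the loop, 44 mm above the rim, 92 above the underside, 28 below the underside of the top. z up. Starts in the well.
- hook: Fixed hook stand; origin on the table under its post. A level square bar, 10 by 10 mm, centre line 180 mm above the table, runs 215 mm from the post (20 mm thick, as tall) along own -x, then 10 mm more rising 20 mm. Loops go on over the tip from own -x. Foot plate 12 mm thick, 100 wide, to 115 mm in front of the post. A hanging basket's loop point is 157 mm above the table; a knocked one swings long, which is no harm.
- hook_tip (a point): Centre of the hook's upturned tip, 225 mm along the hook's own -x from the post, 200 mm above the table (metal ends 5 mm higher). Axes as the hook's.
- cooker: Fixed table-top pasta cooker, a cold dry steel well 260 mm (own x) by 300 mm (own y), 110 mm high, walls 8 mm, inner floor 55 mm above the table, a 60 mm wide heater housing (top at 85 mm) along the +y wall; origin under its centre. Own -x faces the robot roughly. The lid is hinged along its +y rim; the folding stay is outside its -x face.
- lid_hinge (a point): Middle of the lid's hinge line, on the cooker's +y rim, 110 mm above the table; the line runs along the cooker's x (axes here are the cooker's). Shut, the lid reaches from here along the cooker's -y.
- lid (a joint): Lid angle, rad: 0 = open, 86 degrees above level, leaning over the well; 1.501 = shut, level on the rim. Steel plate 260 mm wide, 300 from hinge to free edge, 8 thick (inner face through the hinge line). Friction and a damper let it stay up or sink slowly; 3 to 5 N on its outer face 0.2 m from the hinge moves it. It cannot shut while the stay is locked or baskets stand in the well.
- stay (a joint): Knee bend of the folding stay, rad: 0 = locked (knee sagged past centre on its stop), 0.13 = straight, grows as the knee is lifted and the stay folds, about 3.0 with the lid shut. Two 93 mm bars pivoted at stay_foot, the knee, and the lid's edge 130 mm from the hinge. Moves freely; once lifted some 25 mm past straight it stays unlocked when let go.
- stay_knob (a point): Grip point on the knee's knob, a level round bar 14 mm thick sticking out 70 mm from the knee along the cooker's -x; the point is on its axis, 46 mm out, free above. Locked, it is 71 mm above and 60 mm towards the hinge (cooker +y) from stay_foot. To unlock, lift it along an arc about stay_foot, up and away from the hinge (cooker -y). Axes turn with the lower bar.
- stay_foot (a point): Pivot of the stay's lower bar on the cooker's -x face; the bar turns about the cooker's x axis here. Axes are the cooker's.
- salt_mill: Bystander, to be left alone: electric aluminium salt mill, 54 mm thick, 205 mm tall, with a black toggle switch. Origin at the centre of its underside.
- pasta_plate: Bystander, to be left alone: stoneware pasta plate, 240 mm across. Origin at the centre of its underside.
- glass_bowl: Bystander, to be left alone: clear glass bowl, 150 mm across, 75 mm high. Origin at the centre of its underside.
- serving_fork: Bystander, to be left alone: steel serving fork lying flat, 210 mm long. Origin at the centre of its underside.
- cork_trivet: Bystander, to be left alone: round cork trivet, 140 mm across, 12 mm thick. Origin at the centre of its underside.
- vase: Bystander, to be left alone: white ceramic vase, 100 mm thick, 190 mm tall. Origin at the centre of its underside.
Not all that is in view belongs to the job. What is shaped like the part that bears basket4_loop but green is not meant.

How it is judged:
On the way, in this order (a step that is already met when the one before it is completed fails the run):
1. the largest basket (if there) hangs by its loop on the hook's bar, let go (x of basket1_loop in the frame of hook between -0.222 and -0.005 m and y of basket1_loop in the frame of hook between -0.025 and 0.025 m and z of basket1_loop in the frame of hook between 0.145 and 0.178 m and angle between basket1_loop's own z axis and vertical below 0.9 rad and contact force between the fingers and basket1 below 0.2 N), for 0.3 s.
2. the second largest basket (if there) hangs by its loop on the hook's bar, let go (x of basket2_loop in the frame of hook between -0.222 and -0.005 m and y of basket2_loop in the frame of hook between -0.025 and 0.025 m and z of basket2_loop in the frame of hook between 0.145 and 0.178 m and angle between basket2_loop's own z axis and vertical below 0.9 rad and contact force between the fingers and basket2 below 0.2 N), for 0.3 s.
3. the third largest basket (if there) hangs by its loop on the hook's bar, let go (x of basket3_loop in the frame of hook between -0.222 and -0.005 m and y of basket3_loop in the frame of hook between -0.025 and 0.025 m and z of basket3_loop in the frame of hook between 0.145 and 0.178 m and angle between basket3_loop's own z axis and vertical below 0.9 rad and contact force between the fingers and basket3 below 0.2 N), for 0.3 s.
4. the smallest basket (if there) hangs by its loop on the hook's bar, let go (x of basket4_loop in the frame of hook between -0.222 and -0.005 m and y of basket4_loop in the frame of hook between -0.025 and 0.025 m and z of basket4_loop in the frame of hook between 0.145 and 0.178 m and angle between basket4_loop's own z axis and vertical below 0.9 rad and contact force between the fingers and basket4 below 0.2 N), for 0.3 s.
5. all present baskets hung, the stay's knee is lifted past centre (value of joint stay above 0.3 rad), for 0.1 s.
At the end, for the whole second after the job is handed in: Every basket present hangs by its loop (it may still swing) on the level part of the hook's bar (between post and upturned tip, within 25 mm sideways of the bar, loop point 145 to 178 mm above the table, bottom down within 0.9 rad), and the lid is shut (joint above 1.45) and still (x of basket1_loop in the frame of hook between -0.222 and -0.005 m and y of basket1_loop in the frame of hook between -0.025 and 0.025 m and z of basket1_loop in the frame of hook between 0.145 and 0.178 m and angle between each of basket1_loop, basket2_loop, basket3_loop, basket4_loop's own z axis and vertical below 0.9 rad and x of basket2_loop in the frame of hook between -0.222 and -0.005 m and y of basket2_loop in the frame of hook between -0.025 and 0.025 m and z of basket2_loop in the frame of hook between 0.145 and 0.178 m and x of basket3_loop in the frame of hook between -0.222 and -0.005 m and y of basket3_loop in the frame of hook between -0.025 and 0.025 m and z of basket3_loop in the frame of hook between 0.145 and 0.178 m and x of basket4_loop in the frame of hook between -0.222 and -0.005 m and y of basket4_loop in the frame of hook between -0.025 and 0.025 m and z of basket4_loop in the frame of hook between 0.145 and 0.178 m and value of joint lid above 1.45 rad and velocity of joint lid below 0.05 rad/s); the robot touches nothing.
It fails at once if the lid is slammed (closes faster than 2.5 rad/s) (velocity of joint lid above 2.5 rad/s).
It fails at once if a bystander is moved more than 30 mm (distance of any of salt_mill, pasta_plate, glass_bowl, serving_fork, cork_trivet, vase from where it was at the start of the episode above 0.03 m).
Of basket1, basket2, basket3, basket4 only 3 to 4 are there at a start; the rules pass over those that are not, and their reading is None.
At some moment in a run one of basket1, basket2, basket3, basket4 may be knocked a few centimetres aside while the robot is not near it.
It also fails if it takes over 208 s, if anything falls off the work surface, if the arm or the gripper's body presses on something with over 40 N, if the wrist force passes 120 N, or if a joint passes its speed limit or range.

ROBOT

A 6-joint arm with a two-finger parallel gripper is mounted at the origin on the work surface. World frame = base frame: x ahead of the robot, y to its left, z up, the work surface at z = 0. Lengths are in m, angles in rad, forces in N, time in s.
With the tool pointing down it reaches from about 0.4 to 0.825 m from the base axis. Payload 7 kg.
Tool frame: the origin (TCP) lies between the finger pads; the fingertips stand 8 mm ahead of it and the grasp point (between the pads) lies 11 mm behind it (arm.finger_overhang is the distance from the TCP to the fingertips, in m); z points along the fingers, y is the line along which they close (so a half turn about z gives the same grasp; the last joint's range is limited). The gripper opens to 88 mm and grips with 3 to 60 N. Pads are 19 mm wide; open, the fingers measure 130 mm over their backs; the gripper's body (78 mm by 193 mm) begins 47 mm behind the grasp point.
Start: joints at [-0.904, 0.359, 0.012, 0, -1.224, -0.288], TCP at [0.25, -0.627, 0.235] pointing down, gripper open.
Joint ranges: [-3.07, 3.07], [-1.43, 2.12], [-1.02, 1.25], [-3.03, 1.67], [-3.05, -0], [-3.03, 3.03]. Speed limits (rad/s): [2.39, 2.39, 3.01, 3.14, 3.14, 3.14].

INTERFACE

Orientations are given as [roll, pitch, yaw] about the fixed x, y, z axes, in that order (R = Rz(yaw) Ry(pitch) Rx(roll)).
In Python, from station import arm gives the robot as it stands.
- The arm moves only by the tool move_arm, never from a script. Its argument "rows" is text: rows parted by semicolons, each of 7 numbers parted by spaces: the turn, a rotation vector about the tool's x, y, z in degrees, then the shift along the tool's x, y, z in m, then the finger opening in m, from 0 to 0.0876. A call has 1 to 8 rows; each row shifts and turns the commanded pose from where the row before left it, along the tool's axes as they then stand; what a row does not reach is not made up. A row lasts 1/8 s, in which the tool goes at most 62.5 mm and 10.7 degrees, less where a joint would pass 70% of its speed; a pose out of reach is approached as far as the arm can. A call is refused whole if a number of a shift passes 0.0625 or a number of a turn 10.7, either way. A call with a gripper value outside its range is refused whole. The fingers move at their own pace and stop on an object; "squeeze" is the grip in N (left out, the last holds). Time passes only in rows, so rows that do not move let the fingers close. It gives the time, the measured TCP pose, the force, the opening and the grip force at its end, in the units of the state.
- arm.get_state(): the state, without advancing time (a new reading comes with each control period).
- arm.grab_frame(name): name is "scene" or "top"; returns (picture, depth): 420x560x3 uint8, blue, green, red; 420x560 float32, m along the optical axis (not along the pixel's ray), 0 where there is no reading.
- arm.camera_model(name): a dict with "mtx" (3x3 intrinsics, pixels), "camera_from_world" (4x4, takes a point from world to camera coordinates). Camera axes: x right, y down, z forward; pixel columns grow to the right and rows downward; lengths in m; the calibration is good to about 2 mm. A picture is of the moment at which its call begins. camera_model takes no time and is no camera call.
- arm.job_done(): hands the job in; it is judged then, once.
The state is a dict: "t": time; "q": joint angles; "qd": joint speeds; "joint_efforts": joint torques, N m; "eef_pos": TCP position; "ee_rot": TCP orientation; "force": force on the tool from outside, world axes, zero at the start; "moment": the same for the moment, N m; "width": finger opening in m; "gripper_force": force on a finger pad.
Only numpy, scipy, OpenCV 4.12 (cv2) and the standard library are available. Lean on these libraries where they do the work, as an engineer would, in place of code of your own. Each camera call takes 0.05 s, during which the arm holds its last target. There are 200 camera calls.

## Working session

There is one attempt and no reset: what is moved stays moved. The work goes in short steps, Python scripts to look and compute and a tool call to move; the robot and the scene stay as the last step left them, time stands still between calls to the robot, and variables do not carry over. Pictures are saved under pics/ and viewed, at most 14 in all, crops included, and the job is handed in when it is done.

Besides the shell and the picture viewer there is one more tool, called after "Call:" in YAML: its name, and indented under it one key for each argument. move_arm: Moves the arm, as the interface text tells. Its arguments: {"type":"object","properties":{"rows":{"type":"string"},"squeeze":{"type":"number"}},"required":["rows"]}

```bash
mkdir -p pics; cat > h.py <<'E'
import numpy as np, cv2
from station import arm
def grab(n):
    im,d=arm.grab_frame(n); m=arm.camera_model(n); return im,d,np.array(m["mtx"]),np.array(m["camera_from_world"])
def cloud(d,K,T):
    v,u=np.mgrid[:d.shape[0],:d.shape[1]]
    P=np.stack([(u-K[0,2])/K[0,0]*d,(v-K[1,2])/K[1,1]*d,d],-1)
    W=(P-T[:3,3])@T[:3,:3]; W[d==0]=np.nan; return W
def ray(u,v,K,T,z):
    dr=T[:3,:3].T@np.array([(u-K[0,2])/K[0,0],(v-K[1,2])/K[1,1],1]); c=-T[:3,:3].T@T[:3,3]
    return c+dr*(z-c[2])/dr[2]
E
python3 - <<'E'
from h import *
for n in("scene","top"):
    im,d,K,T=grab(n); cv2.imwrite(f"pics/{n}0.png",cv2.resize(im,(800,600))); np.savez(f"{n}0.npz",im=im,d=d,K=K,T=T)
    print(n,(-T[:3,:3].T@T[:3,3]).round(3), T[:3,:3].round(2).tolist(),K[0,0],(d==0).mean())
print(arm.get_state())
E
```

```text
scene [ 1.042 -0.316  1.136] [[0.53, 0.84, -0.01], [0.73, -0.46, -0.51], [-0.43, 0.27, -0.86]] 466.4956955505203 0.0041964285714285714
top [ 0.41  -0.037  1.768] [[0.03, -1.0, 0.01], [-1.0, -0.03, -0.07], [0.07, -0.0, -1.0]] 540.2188510629535 0.003915816326530612
{'t': 0.1, 'q': array([-9.03899955e-01,  3.59294273e-01,  1.11420896e-02, -2.87399426e-04,
       -1.22407765e+00, -2.88100071e-01]), 'qd': array([-0.00186668, -0.00134481,  0.00189798,  0.00164273, -0.00103223,
       -0.00076256]), 'joint_efforts': array([-1.61977496e-03, -5.84163773e+01,  2.93752098e+01,  7.01556042e+00,
        1.02057066e-02, -5.85200632e-05]), 'eef_pos': array([ 0.24943104, -0.6267707 ,  0.23373009]), 'ee_rot': array([ 3.14014146e+00, -1.48283632e-04, -2.76289410e+00]), 'force': array([-0.0786087 , -0.11753565, -0.32440746]), 'moment': array([ 0.01539331, -0.02284479, -0.01318721]), 'gripper_force': 0.0, 'width': 0.08760836194426219}
```

View pics/scene0.png

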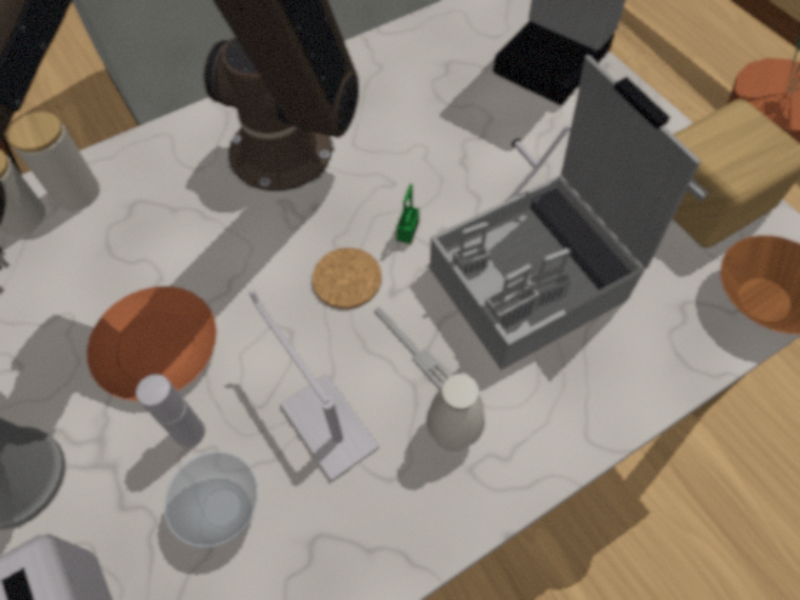

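View pics/top0.png

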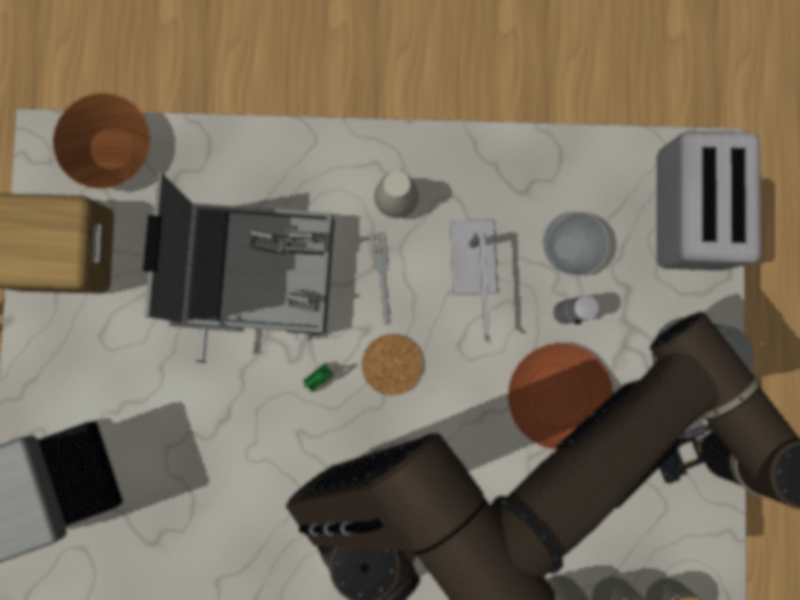

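The scene shows the cooker with three loops standing in the well (scene pixels about (470,245), (515,290), (550,270)). The hook's tip is at (255,297) and its post at (330,430). The green decoy is at (408,225). Next I measure these and take an enlarged crop of the loops.

```bash
python3 - <<'E'
from h import *
s=np.load("scene0.npz"); t=np.load("top0.npz")
c=s["im"][130:260,295:455]; 
c2=t["im"][140:240,110:240]
a=cv2.resize(c,(640,520),interpolation=cv2.INTER_CUBIC); cv2.imwrite("pics/crop1.png",a)
cv2.imwrite("pics/crop2.png",cv2.resize(c2,(780,600),interpolation=cv2.INTER_CUBIC))
for n,f in(("scene",s),("top",t)):
    W=cloud(f["d"],f["K"],f["T"])
    v,u=np.mgrid[:420,:560]
    def box(u0,u1,v0,v1,z0,z1):
        m=(u>=u0)&(u<u1)&(v>=v0)&(v<v1)&(W[...,2]>z0)&(W[...,2]<z1); return m
    if n=="scene": m=box(305,405,150,235,.125,.26)
    else: m=box(165,232,155,222,.125,.26)
    k,l,st,ce=cv2.connectedComponentsWithStats(m.astype(np.uint8))
    print(n)
    for i in range(1,k):
        P=W[l==i]
        if len(P)>3: print(st[i].tolist(),"mean",P.mean(0).round(3),"max z",P[:,2].max().round(3),"lo",P.min(0).round(3),"hi",P.max(0).round(3))
    # hook
    if n=="scene": m=box(170,240,195,310,.15,.23)
    else: m=box(320,345,150,245,.15,.23)
    P=W[m]; o=np.argsort(P[:,0]); P=P[o]
    for q in np.array_split(P,8): print("hook",q.mean(0).round(3),len(q))
    # rim
    if n=="top":
        m=box(140,240,135,240,.10,.122); 
        k,l,st,ce=cv2.connectedComponentsWithStats(m.astype(np.uint8))
        P=W[m].astype(np.float32); print("rim",cv2.minAreaRect(P[:,:2].copy()),len(P))
        m2=box(310,350,150,210,.006,.02); print("foot",cv2.minAreaRect(W[m2][:,:2].astype(np.float32)),m2.sum())
E
```

```text
scene
[322, 155, 20, 21, 147] mean [0.515 0.155 0.167] max z 0.187 lo [0.505 0.13  0.126] hi [0.523 0.181 0.187]
[376, 174, 24, 24, 176] mean [0.643 0.233 0.175] max z 0.202 lo [0.634 0.207 0.126] hi [0.65  0.26  0.202]
[340, 185, 37, 37, 424] mean [0.642 0.148 0.156] max z 0.217 lo [0.617 0.107 0.125] hi [0.663 0.194 0.217]
hook [ 0.446 -0.235  0.192] 69
hook [ 0.482 -0.233  0.185] 68
hook [ 0.519 -0.231  0.185] 68
hook [ 0.555 -0.228  0.185] 68
hook [ 0.589 -0.226  0.185] 68
hook [ 0.622 -0.224  0.185] 68
hook [ 0.652 -0.222  0.184] 68
hook [ 0.666 -0.222  0.171] 68
top
[198, 161, 30, 16, 231] mean [0.636 0.15  0.154] max z 0.22 lo [0.614 0.107 0.125] hi [0.66  0.197 0.22 ]
[174, 162, 21, 8, 78] mean [0.637 0.233 0.181] max z 0.206 lo [0.63  0.208 0.125] hi [0.646 0.261 0.206]
[200, 207, 19, 6, 53] mean [0.509 0.152 0.179] max z 0.193 lo [0.503 0.13  0.129] hi [0.515 0.178 0.193]
hook [ 0.444 -0.235  0.192] 40
hook [ 0.476 -0.233  0.184] 40
hook [ 0.507 -0.231  0.186] 40
hook [ 0.539 -0.229  0.186] 40
hook [ 0.571 -0.227  0.186] 40
hook [ 0.604 -0.225  0.185] 40
hook [ 0.635 -0.223  0.184] 40
hook [ 0.656 -0.22   0.181] 39
rim ((0.5739543437957764, 0.2444061040878296), (0.28552913665771484, 0.27195659279823303), 88.00260162353516) 1020
foot ((0.6284103393554688, -0.21822813153266907), (0.19509026408195496, 0.12879499793052673), 1.5046995878219604) 1268
```

View pics/crop1.png

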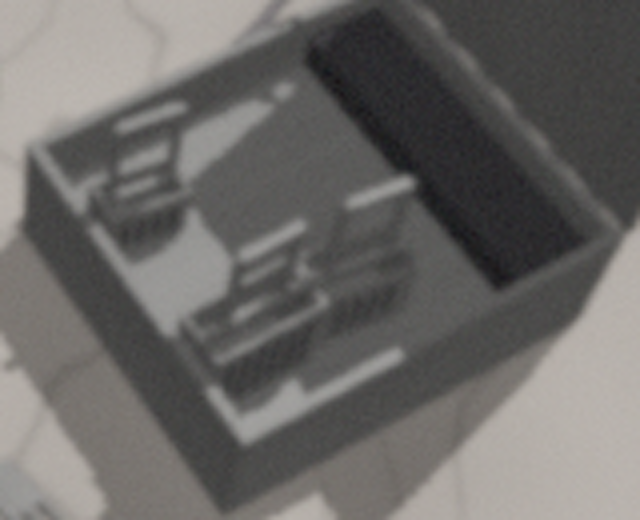

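View pics/crop2.png

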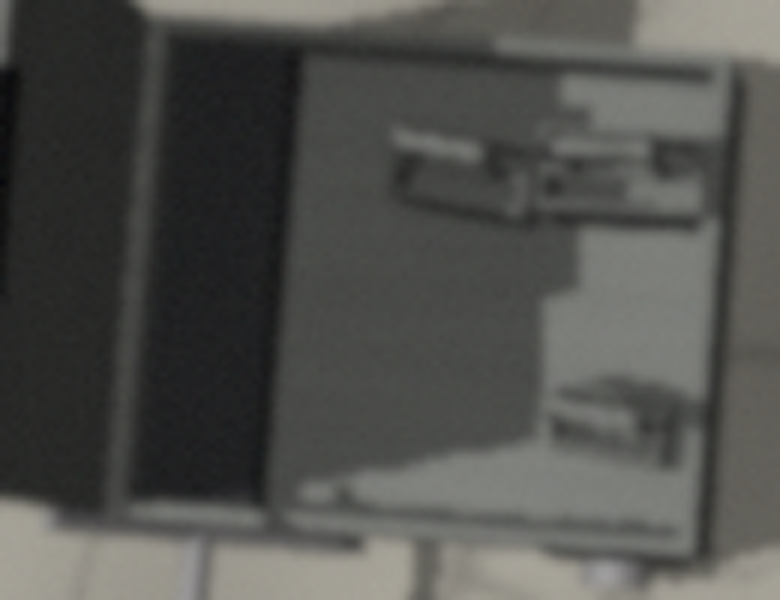

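The crops show three baskets. In the top view the big one is at crop (620,185), the one behind it at (460,180) and the small one at (620,425). Loop-top heights step .187/.202/.217, which fits baskets 4, 3 and 2, and the largest one's rim is about 85 mm wide, so basket 1 is absent. The green one outside the cooker is the decoy. Now fit loop lines and the stay.

```bash
python3 - <<'E'
from h import *
for n in("scene","top"):
    f=np.load(n+"0.npz"); W=cloud(f["d"],f["K"],f["T"]); P=W.reshape(-1,3)
    def sel(x0,x1,y0,y1,z0,z1): return P[(P[:,0]>x0)&(P[:,0]<x1)&(P[:,1]>y0)&(P[:,1]<y1)&(P[:,2]>z0)&(P[:,2]<z1)]
    print(n)
    for nm,b,zt in(("b2",(.6,.68,.1,.205),.211),("b3",(.6,.68,.2,.27),.197),("b4",(.48,.55,.12,.19),.183)):
        L=sel(*b,zt-.009,zt+.015); vx,vy,cx,cy=cv2.fitLine(L[:,:2].astype(np.float32),2,0,.01,.01).ravel()
        print(nm,"c",((L.min(0)+L.max(0))/2).round(3),L.mean(0).round(3),"y",L[:,1].min().round(3),L[:,1].max().round(3),"ydir deg from +y",np.degrees(np.arctan2(-vx,vy)).round(1),len(L))
    H=sel(.4,.66,-.26,-.2,.178,.192); v=cv2.fitLine(H[:,:2].astype(np.float32),2,0,.01,.01).ravel(); print("hook dir",np.degrees(np.arctan2(v[1],v[0])).round(2),v[2:].round(3))
    H=sel(.4,.66,-.26,-.2,.192,.215);print("tip",H.mean(0).round(3) if len(H) else 0, H.max(0).round(3),H.min(0).round(3))
    S=sel(.33,.452,.15,.42,.08,.35); o=np.argsort(S[:,1]); S=S[o]
    for q in np.array_split(S,25): print("stay",q.mean(0).round(3),q.min(0).round(3)[[0]],len(q))
    for nm,b in(("mill",(.4,.6,-.5,-.32,.1,.25)),("vase",(.6,.85,-.15,.05,.1,.25)),("bowl",(.5,.8,-.55,-.3,.03,.1)),("lidtop",(.4,.8,.3,.45,.3,.45))):
        q=sel(*b); print(nm,q.min(0).round(3),q.max(0).round(3)) if len(q) else 0
E
```

```text
scene
b2 c [0.64 0.15 0.21] [0.641 0.149 0.21 ] y 0.124 0.176 ydir deg from +y -1.8 87
b3 c [0.642 0.234 0.196] [0.642 0.233 0.196] y 0.21 0.259 ydir deg from +y -9.6 81
b4 c [0.514 0.156 0.181] [0.514 0.155 0.182] y 0.132 0.18 ydir deg from +y -10.2 80
hook dir 3.74 [ 0.558 -0.228]
tip [ 0.439 -0.236  0.2  ] [ 0.445 -0.231  0.207] [ 0.431 -0.241  0.193]
stay [0.45  0.161 0.11 ] [0.447] 11
stay [0.45  0.187 0.11 ] [0.448] 11
stay [0.45  0.238 0.107] [0.445] 11
stay [0.447 0.298 0.107] [0.443] 11
stay [0.449 0.306 0.117] [0.445] 11
stay [0.45  0.314 0.126] [0.446] 11
stay [0.448 0.322 0.134] [0.442] 11
stay [0.449 0.331 0.145] [0.445] 11
stay [0.441 0.34  0.159] [0.378] 11
stay [0.414 0.343 0.165] [0.377] 11
stay [0.425 0.345 0.163] [0.402] 11
stay [0.417 0.345 0.166] [0.379] 11
stay [0.407 0.346 0.164] [0.381] 11
stay [0.42  0.347 0.167] [0.38] 11
stay [0.424 0.347 0.168] [0.394] 11
stay [0.411 0.348 0.166] [0.375] 11
stay [0.406 0.349 0.166] [0.385] 11
stay [0.403 0.351 0.169] [0.379] 11
stay [0.412 0.352 0.169] [0.376] 11
stay [0.417 0.353 0.169] [0.379] 11
stay [0.414 0.355 0.168]
[... 1110 characters left out ...]
y [0.433 0.341 0.163] [0.375] 15
stay [0.425 0.344 0.165] [0.378] 15
stay [0.403 0.345 0.167] [0.375] 15
stay [0.412 0.347 0.167] [0.378] 15
stay [0.415 0.349 0.168] [0.375] 15
stay [0.413 0.35  0.168] [0.381] 15
stay [0.42  0.351 0.171] [0.375] 15
stay [0.41  0.353 0.168] [0.378] 15
stay [0.412 0.355 0.171] [0.375] 15
stay [0.424 0.358 0.174] [0.375] 15
stay [0.447 0.366 0.197] [0.444] 15
stay [0.447 0.377 0.212] [0.444] 15
stay [0.448 0.386 0.227] [0.444] 15
stay [0.448 0.397 0.24 ] [0.445] 15
mill [ 0.472 -0.461  0.102] [ 0.53  -0.408  0.211]
vase [ 0.708 -0.086  0.1  ] [ 0.789 -0.001  0.199]
bowl [ 0.5   -0.516  0.03 ] [ 0.728 -0.369  0.099]
lidtop [0.455 0.371 0.3  ] [0.713 0.399 0.431]
```

Call:
move_arm:
  rows: "0 0 8 0 0 -0.04 0.064;0 0 8 0 0 -0.04 0.064;0 0 8.2 0 0 -0.04 0.064;0 0 0 -0.022 0.0495 0 0.064;0 0 0 -0.022 0.0495 0 0.064;0 0 0 -0.022 0.0495 0 0.064;0 0 0 -0.022 0.0495 0 0.064;0 0 0 -0.022 0.0495 0 0.064"
  squeeze: 20

```text
t: 1.1
eef_pos: [0.3706, -0.3829, 0.3543]
ee_rot: [3.141, -0.0, 3.098]
force: [1.2, 0.2, -0.5]
width: 0.0644
gripper_force: 0.0
```

Call:
move_arm:
  rows: "0 0 0 -0.022 0.0495 0 0.064;0 0 0 -0.022 0.0495 0 0.064;0 0 0 -0.022 0.0495 0 0.064;0 0 0 -0.022 0.0495 0 0.064;0 0 0 -0.022 0.0495 0 0.064;0 0 0 -0.022 0.0495 0 0.064;0 0 0 -0.022 0.0495 0 0.064;0 0 0 -0.022 0.0495 0 0.064"

```text
t: 2.1
eef_pos: [0.5637, 0.0051, 0.3544]
ee_rot: [3.142, -0.0, 3.098]
force: [0.4, -0.4, -0.6]
width: 0.0638
gripper_force: 0.0
```

```bash
cat > rel.py <<'E'
import sys
from h import *
# usage: rel.py x y z yawdeg : remaining tool-axis shift and turn about tool z
from scipy.spatial.transform import Rotation as Ro
x=[float(a) for a in sys.argv[1:]]
s=arm.get_state(); R=Ro.from_euler("xyz",s["ee_rot"]); 
print("t",round(s["t"],2),"pos",s["eef_pos"].round(4),"rpy",np.degrees(s["ee_rot"]).round(1),"F",s["force"].round(1),"w",round(s["width"],4),"g",round(s["gripper_force"],1),"q",s["q"].round(2))
if len(x)>3:
    G=Ro.from_euler("xyz",[180,0,x[3]],degrees=True); print("turn",np.degrees((R.inv()*G).as_rotvec()).round(2),"shift now",R.inv().apply(np.array(x[:3])-s["eef_pos"]).round(4),"after turn",G.inv().apply(np.array(x[:3])-s["eef_pos"]).round(4))
E
python3 rel.py .639 .150 .188 177.5
```

```text
t 2.1 pos [0.5637 0.0051 0.3544] rpy [180.   -0.  177.5] F [ 0.4 -0.4 -0.6] w 0.0638 g 0.0 q [ 0.36  0.12 -0.03 -0.   -1.42 -1.97]
turn [ 0.   -0.01  0.02] shift now [-0.069   0.148   0.1664] after turn [-0.0689  0.148   0.1664]
```

Call:
move_arm:
  rows: "0 0 0 -0.023 0.0487 0 0.064;0 0 0 -0.023 0.0487 0 0.064;0 0 0 -0.023 0.0487 0.02 0.064;0 0 0 0 0 0.06 0.064;0 0 0 0 0 0.03 0.064;0 0 0 0 0 0 0.064"

```text
t: 2.85
eef_pos: [0.6372, 0.1459, 0.2414]
ee_rot: [-3.139, -0.005, 3.098]
force: [-0.2, 0.1, 0.2]
width: 0.064
gripper_force: 0.0
```

```bash
python3 rel.py .639 .148 .188 177.5; python3 - <<'E'
from h import *
im,d,K,T=grab("scene"); cv2.imwrite("pics/a1.png",cv2.resize(im[90:250,280:480],(800,600)))
E
```

```text
t 2.85 pos [0.6372 0.1459 0.2414] rpy [-179.8   -0.3  177.5] F [-0.2  0.1  0.2] w 0.064 g 0.0 q [ 0.52  0.32 -0.02 -0.   -1.23 -2.14]
turn [-0.16 -0.31  0.01] shift now [-0.002   0.0024  0.0534] after turn [-0.0017  0.0022  0.0534]
```

View pics/a1.png

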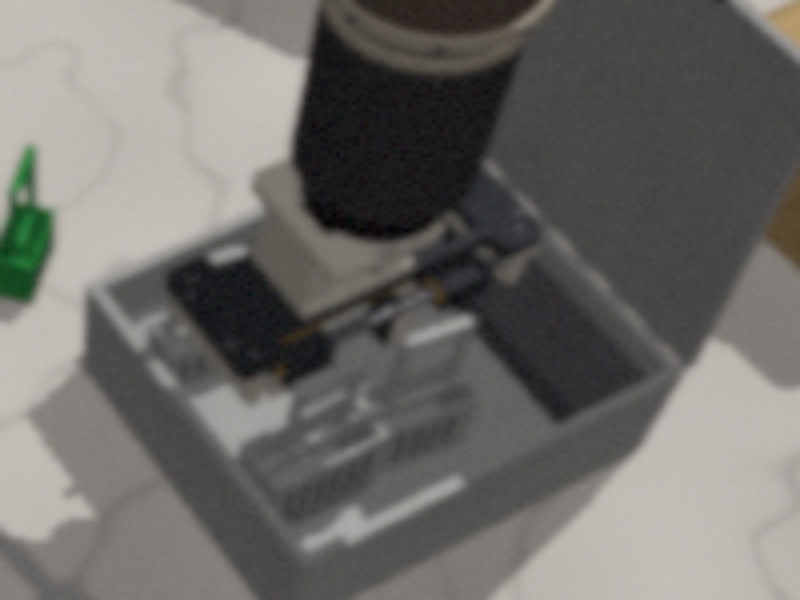

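The gripper is above basket 2 at crop (380,290) with its loop at (340,390). Basket 3 at (435,335) is undisturbed. Now I descend and close.

Call:
move_arm:
  rows: "0 0 0 -0.002 0.0015 0.027 0.064;0 0 0 0 0 0.026 0.064;0 0 0 0 0 0 0.064;0 0 0 0 0 0 0.045;0 0 0 0 0 0 0.04;0 0 0 0 0 0 0.04;0 0 0 0 0 0 0.04"
  squeeze: 25

```text
t: 3.78
eef_pos: [0.6426, 0.1491, 0.1946]
ee_rot: [3.139, 0.005, 3.099]
force: [0.3, 4.6, 6.5]
width: 0.0507
gripper_force: 25.0
```

Call:
move_arm:
  rows: "0 0 0 0 0 -0.01 0.04;0 0 0 0 0 -0.03 0.04;0 0 0 0 0 -0.03 0.04;0 0 0 0 0 -0.03 0.04;0 0 0 0 0 0 0.04"

```text
t: 4.4
eef_pos: [0.6415, 0.1473, 0.2951]
ee_rot: [3.141, 0.004, 3.098]
force: [-0.4, -0.3, -1.3]
width: 0.0508
gripper_force: 25.0
```

```bash
python3 rel.py .639 .148 .288 177.5; python3 - <<'E'
from h import *
im,d,K,T=grab("scene"); cv2.imwrite("pics/a2.png",cv2.resize(im[60:260,260:520],(780,600)))
E
```

```text
t 4.4 pos [0.6415 0.1473 0.2951] rpy [179.9   0.2 177.5] F [-0.4 -0.3 -1.3] w 0.0508 g 25.0 q [ 0.52  0.3   0.06  0.   -1.33 -2.14]
turn [ 0.06  0.22 -0.  ] shift now [0.0025 0.0006 0.007 ] after turn [0.0025 0.0006 0.0071]
```

View pics/a2.png

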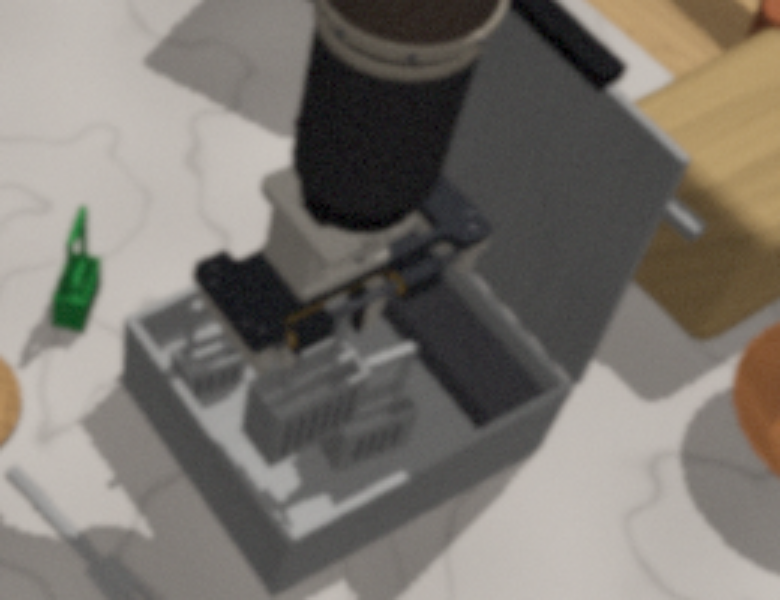

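Basket 2 hangs in the gripper (crop (300,400)) and basket 3 stayed in the well (crop (370,430)). I carry basket 2 to the hook tip.

Call:
move_arm:
  rows: "0 0 -6.2 0 0 0 0.04;0 0 0 0.03 -0.025 0 0.04;0 0 0 0.045 -0.037 0 0.04;0 0 0 0.045 -0.037 0 0.04;0 0 0 0.045 -0.037 0 0.04;0 0 0 0.045 -0.037 0 0.04;0 0 0 0.025 -0.019 0 0.04"

```text
t: 5.32
eef_pos: [0.4155, -0.061, 0.2909]
ee_rot: [-3.141, -0.002, -3.078]
force: [0.5, 0.4, -0.8]
width: 0.0509
gripper_force: 25.0
```

Call:
move_arm:
  rows: "0 0 0 0.01 -0.026 0.01 0.04;0 0 0 0.018 -0.044 0.02 0.04;0 0 0 0.018 -0.044 0.02 0.04;0 0 0 0.018 -0.044 0.02 0.04;0 0 0 0.008 -0.018 0.01 0.04;0 0 0 0 0 0 0.04;0 0 0 0 0 0 0.04"

```text
t: 6.2
eef_pos: [0.3578, -0.2393, 0.2114]
ee_rot: [3.141, -0.001, -3.077]
force: [0.3, 1.1, -1.0]
width: 0.0516
gripper_force: 25.0
```

```bash
python3 rel.py .599 -.2249 .2145 183.75;  python3 - <<'E'
from h import *
im,d,K,T=grab("scene"); cv2.imwrite("pics/a3.png",cv2.resize(im[130:330,80:340],(780,600)))
W=cloud(d,K,T);P=W.reshape(-1,3)
H=P[(P[:,0]>.45)&(P[:,0]<.62)&(abs(P[:,1]+.228)<.03)&(P[:,2]>.17)&(P[:,2]<.2)]; print(H.mean(0).round(3))
E
```

```text
t 6.2 pos [ 0.3578 -0.2393  0.2114] rpy [ 1.800e+02 -1.000e-01 -1.763e+02] F [ 0.3  1.1 -1. ] w 0.0516 g 25.0 q [-0.13 -0.04 -0.53  0.   -1.08 -1.38]
turn [ 0.01 -0.05 -0.08] shift now [-0.2417 -0.0011 -0.0033] after turn [-0.2417 -0.0014 -0.0031]
[ 0.538 -0.229  0.185]
```

View pics/a3.png

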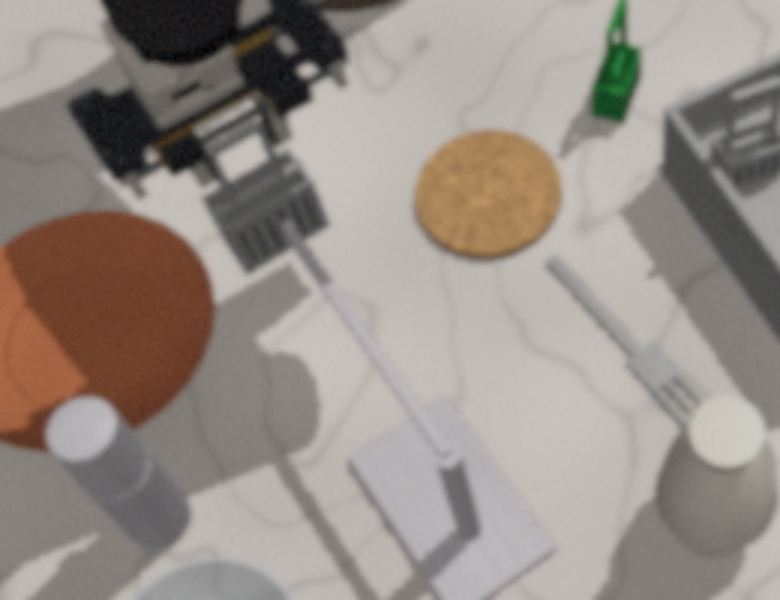

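```bash
python3 - <<'E'
from h import *
im,d,K,T=grab("scene"); W=cloud(d,K,T);P=W.reshape(-1,3)
H=P[(P[:,0]>.335)&(P[:,0]<.41)&(abs(P[:,1]+.24)<.05)&(P[:,2]>.06)&(P[:,2]<.24)]
for a in np.arange(.06,.24,.01):
    q=H[(H[:,2]>=a)&(H[:,2]<a+.01)]
    if len(q): print(round(a,3),len(q),q.min(0).round(3),q.max(0).round(3))
E
```

```text
0.07 44 [ 0.344 -0.279  0.071] [ 0.379 -0.196  0.08 ]
0.08 56 [ 0.348 -0.28   0.08 ] [ 0.38  -0.194  0.09 ]
0.09 91 [ 0.335 -0.28   0.09 ] [ 0.381 -0.196  0.1  ]
0.1 116 [ 0.335 -0.28   0.1  ] [ 0.38  -0.194  0.11 ]
0.11 104 [ 0.336 -0.281  0.11 ] [ 0.38  -0.195  0.12 ]
0.12 84 [ 0.335 -0.28   0.12 ] [ 0.381 -0.196  0.13 ]
0.13 122 [ 0.335 -0.281  0.13 ] [ 0.381 -0.195  0.14 ]
0.14 181 [ 0.335 -0.281  0.14 ] [ 0.381 -0.194  0.15 ]
0.15 128 [ 0.337 -0.28   0.15 ] [ 0.382 -0.196  0.159]
0.16 13 [ 0.353 -0.263  0.16 ] [ 0.363 -0.213  0.169]
0.17 18 [ 0.355 -0.264  0.17 ] [ 0.362 -0.213  0.18 ]
0.18 14 [ 0.355 -0.264  0.18 ] [ 0.362 -0.213  0.189]
0.19 13 [ 0.355 -0.263  0.192] [ 0.362 -0.214  0.2  ]
0.2 24 [ 0.355 -0.277  0.2  ] [ 0.371 -0.199  0.209]
0.21 53 [ 0.357 -0.28   0.21 ] [ 0.374 -0.197  0.22 ]
0.22 116 [ 0.351 -0.279  0.22 ] [ 0.375 -0.198  0.23 ]
0.23 54 [ 0.352 -0.282  0.23 ] [ 0.374 -0.196  0.24 ]
```

Basket 2 hangs upright: rim at about .152 and loop on the bar's line at y about -.239. I thread it on and lower it.

Call:
move_arm:
  rows: "0 0 0 -0.03 -0.001 0 0.04;0 0 0 -0.045 0 0 0.04;0 0 0 -0.05 0 0 0.04;0 0 0 -0.05 0 0 0.04;0 0 0 -0.045 0 0 0.04;0 0 0 -0.022 0 0 0.04;0 0 0 0 0 0 0.04"

```text
t: 7.18
eef_pos: [0.6013, -0.2234, 0.2108]
ee_rot: [3.142, -0.001, -3.075]
force: [-0.5, -0.5, -2.1]
width: 0.0514
gripper_force: 25.0
```

Call:
move_arm:
  rows: "0 0 0 0 0 0.015 0.04;0 0 0 0 0 0.015 0.04;0 0 0 0 0 0.006 0.04;0 0 0 0 0 0 0.04"

```text
t: 7.68
eef_pos: [0.599, -0.2247, 0.1757]
ee_rot: [-3.142, -0.0, -3.077]
force: [-1.0, 0.1, 0.1]
width: 0.0511
gripper_force: 25.0
```

```bash
python3 rel.py .599 -.2249 .1765 183.75
```

```text
t 7.67 pos [ 0.599  -0.2247  0.1757] rpy [-180.    -0.  -176.3] F [-1.   0.1  0.1] w 0.0511 g 25.0 q [-0.05  0.34 -0.15  0.   -1.08 -1.45]
turn [-0.   -0.02 -0.04] shift now [-0.     -0.0002 -0.0008] after turn [-0.     -0.0002 -0.0008]
```

Call:
move_arm:
  rows: "0 0 0 0 0 0.002 0.04;0 0 0 0 0 0 0.065;0 0 0 0 0 0 0.07;0 0 0 0 0 0 0.07;0 0 0 0 0 -0.03 0.07;0 0 0 0 0 -0.05 0.07;0 0 0 0 0 -0.05 0.07;0 0 0 0 0 0 0.07"

```text
t: 8.68
eef_pos: [0.6016, -0.2255, 0.3085]
ee_rot: [-3.139, 0.008, -3.077]
force: [0.0, 0.5, -0.7]
width: 0.0701
gripper_force: 0.0
```

```bash
cat > look.py <<'E'
from h import *
for n in("scene","top"):
    im,d,K,T=grab(n); np.savez(n+"1.npz",im=im,d=d,K=K,T=T); P=cloud(d,K,T).reshape(-1,3)
    def sel(x0,x1,y0,y1,z0,z1): return P[(P[:,0]>x0)&(P[:,0]<x1)&(P[:,1]>y0)&(P[:,1]<y1)&(P[:,2]>z0)&(P[:,2]<z1)]
    print(n)
    for nm,zt in(("b2",.211),("b3",.197),("b4",.183)):
        L=sel(.46,.7,.09,.29,zt-.008,zt+.006)
        k=cv2.partition if 0 else None
        from scipy.cluster.hierarchy import fclusterdata
        if len(L)<8: continue
        c=fclusterdata(L[:,:2],.02,"distance")
        for i in set(c):
            q=L[c==i]
            if len(q)<8: continue
            v=cv2.fitLine(q[:,:2].astype(np.float32),2,0,.01,.01).ravel(); a=np.degrees(np.arctan(-v[0]/v[1]))
            print(nm,((q.min(0)+q.max(0))/2).round(3),"mean",q.mean(0).round(3),"y",q[:,1].min().round(3),q[:,1].max().round(3),"yaw",a.round(1),len(q))
    H=sel(.44,.66,-.29,-.16,.188,.205); 
    if len(H)>5:
        c=fclusterdata(H[:,:2],.012,"distance")
        for i in set(c):
            q=H[c==i]
            if len(q)>8: print("hung top",q.mean(0).round(3),"y",q[:,1].min().round(3),q[:,1].max().round(3),len(q))
E
python3 look.py; python3 rel.py .64 .234 .27 170.7
```

```text
scene
b3 [0.641 0.234 0.195] mean [0.642 0.234 0.196] y 0.209 0.259 yaw -8.8 78
b4 [0.513 0.155 0.182] mean [0.514 0.155 0.182] y 0.13 0.179 yaw -9.6 77
b4 [0.639 0.211 0.182] mean [0.639 0.211 0.182] y 0.209 0.214 yaw -66.1 13
b4 [0.647 0.255 0.182] mean [0.647 0.255 0.181] y 0.251 0.258 yaw -17.2 10
hung top [ 0.597 -0.226  0.192] y -0.251 -0.2 97
top
b3 [0.637 0.233 0.197] mean [0.638 0.234 0.197] y 0.209 0.258 yaw -8.0 45
b4 [0.509 0.156 0.182] mean [0.51  0.156 0.183] y 0.132 0.18 yaw -8.9 42
hung top [ 0.477 -0.233  0.191] y -0.239 -0.227 25
hung top [ 0.572 -0.229  0.191] y -0.236 -0.222 13
t 8.78 pos [ 0.5997 -0.2247  0.3036] rpy [ 1.800e+02  1.000e-01 -1.763e+02] F [-0.8  0.3 -1.2] w 0.0703 g 0.0 q [-0.05  0.27  0.04 -0.   -1.34 -1.45]
turn [ 0.02  0.05 12.99] shift now [-0.0697  0.4551  0.0338] after turn [0.0344 0.4592 0.0336]
```

Call:
move_arm:
  rows: "0 0 6.3 0 0 0 0.07;0 0 6.2 0 0 0 0.07;0 0 0 0.0034 0.051 0 0.07;0 0 0 0.0034 0.051 0 0.07;0 0 0 0.0034 0.051 0 0.07;0 0 0 0.0034 0.051 0 0.07;0 0 0 0.0034 0.051 0 0.07;0 0 0 0.0034 0.051 0 0.07"

```text
t: 9.78
eef_pos: [0.6257, 0.0823, 0.3017]
ee_rot: [-3.14, -0.002, 2.988]
force: [1.0, 0.7, -0.7]
width: 0.0697
gripper_force: 0.0
```

Call:
move_arm:
  rows: "0 0 0 0.0034 0.051 0 0.07;0 0 0 0.0034 0.051 0 0.07;0 0 0 0.0034 0.051 0 0.07;0 0 0 0 0 0.04 0.07;0 0 0 0 0 0.03 0.07;0 0 0 0 0 0 0.07;0 0 0 0 0 0 0.07"

```text
t: 10.65
eef_pos: [0.6401, 0.2334, 0.2341]
ee_rot: [-3.141, 0.001, 2.988]
force: [0.6, -0.2, 1.1]
width: 0.0698
gripper_force: 0.0
```

```bash
python3 rel.py .640 .234 .176 171.2; python3 look.py
```

```text
t 10.65 pos [0.6401 0.2334 0.2341] rpy [-180.     0.   171.2] F [ 0.6 -0.2  1.1] w 0.0698 g 0.0 q [ 0.64  0.37  0.03  0.   -1.23 -2.36]
turn [-0.02  0.03  0.  ] shift now [0.0002 0.0006 0.0581] after turn [0.0002 0.0006 0.0581]
scene
b3 [0.642 0.234 0.195] mean [0.642 0.234 0.196] y 0.21 0.259 yaw -9.8 79
b4 [0.514 0.156 0.182] mean [0.514 0.156 0.182] y 0.131 0.181 yaw -9.4 77
b4 [0.638 0.211 0.182] mean [0.639 0.211 0.182] y 0.208 0.214 yaw -76.3 14
b4 [0.647 0.255 0.182] mean [0.647 0.255 0.181] y 0.252 0.258 yaw -43.7 10
hung top [ 0.443 -0.235  0.194] y -0.24 -0.231 16
hung top [ 0.598 -0.226  0.193] y -0.251 -0.2 98
top
b4 [0.509 0.155 0.182] mean [0.51  0.155 0.183] y 0.131 0.179 yaw -9.1 45
hung top [ 0.59  -0.225  0.192] y -0.25 -0.201 66
hung top [ 0.489 -0.231  0.19 ] y -0.239 -0.226 22
```

Call:
move_arm:
  rows: "0 0 0 0 0 0.03 0.07;0 0 0 0 0 0.028 0.07;0 0 0 0 0 0 0.07;0 0 0 0 0 0 0.045;0 0 0 0 0 0 0.04;0 0 0 0 0 0 0.04;0 0 0 0 0 0 0.04;0 0 0 0 0 0 0.04"

```text
t: 11.75
eef_pos: [0.6406, 0.2341, 0.1772]
ee_rot: [3.14, 0.002, 2.989]
force: [0.4, 0.8, 6.2]
width: 0.051
gripper_force: 25.0
```

Call:
move_arm:
  rows: "0 0 0 0 0 -0.01 0.04;0 0 0 0 0 -0.03 0.04;0 0 0 0 0 -0.03 0.04;0 0 0 0 0 -0.03 0.04;0 0 0 0 0 -0.02 0.04;0 0 0 0 0 0 0.04"

```text
t: 12.5
eef_pos: [0.64, 0.2336, 0.2973]
ee_rot: [3.14, 0.002, 2.988]
force: [-0.0, -0.0, -1.9]
width: 0.0513
gripper_force: 25.0
```

```bash
python3 rel.py .42 -.06 .29 183.75
```

```text
t 12.5 pos [0.64   0.2336 0.2973] rpy [1.799e+02 1.000e-01 1.712e+02] F [-0.  -0.  -1.9] w 0.0513 g 25.0 q [ 0.64  0.34  0.12  0.   -1.35 -2.36]
turn [  0.09   0.12 -12.55] shift now [ 0.1725 -0.3238  0.0064] after turn [ 0.2388 -0.2786  0.0073]
```

Call:
move_arm:
  rows: "0 0 -6.3 0 0 0 0.04;0 0 -6.3 0.012 -0.014 0 0.04;0 0 0 0.033 -0.038 0 0.04;0 0 0 0.039 -0.0455 0 0.04;0 0 0 0.039 -0.0455 0 0.04;0 0 0 0.039 -0.0455 0 0.04;0 0 0 0.039 -0.0455 0 0.04;0 0 0 0.036 -0.045 0 0.04"

```text
t: 13.5
eef_pos: [0.4178, -0.0607, 0.2944]
ee_rot: [3.142, -0.002, -3.075]
force: [0.5, -0.3, -0.2]
width: 0.0511
gripper_force: 25.0
```

```bash
python3 rel.py .36 -.2405 .211 183.75
```

```text
t 13.5 pos [ 0.4178 -0.0607  0.2944] rpy [ 1.800e+02 -1.000e-01 -1.762e+02] F [ 0.5 -0.3 -0.2] w 0.0511 g 25.0 q [ 0.33 -0.11 -0.4  -0.   -1.28 -1.83]
turn [ 0.   -0.09  0.07] shift now [ 0.0695 -0.1755  0.0835] after turn [ 0.0695 -0.1756  0.0834]
```

Call:
move_arm:
  rows: "0 0 0 0.01 -0.026 0.01 0.04;0 0 0 0.018 -0.044 0.02 0.04;0 0 0 0.018 -0.044 0.02 0.04;0 0 0 0.016 -0.044 0.02 0.04;0 0 0 0.008 -0.018 0.013 0.04;0 0 0 0 0 0 0.04;0 0 0 0 0 0 0.04"

```text
t: 14.38
eef_pos: [0.3617, -0.2393, 0.2123]
ee_rot: [3.141, -0.001, -3.076]
force: [1.5, 0.1, -0.5]
width: 0.0512
gripper_force: 25.0
```

```bash
python3 rel.py .5442 -.2285 .211 183.75; python3 - <<'E'
from h import *
im,d,K,T=grab("scene"); W=cloud(d,K,T);P=W.reshape(-1,3)
H=P[(P[:,0]>.335)&(P[:,0]<.41)&(abs(P[:,1]+.24)<.05)&(P[:,2]>.08)&(P[:,2]<.24)]
for a in np.arange(.08,.24,.01):
    q=H[(H[:,2]>=a)&(H[:,2]<a+.01)]
    if len(q): print(round(a,3),len(q),q.min(0).round(3),q.max(0).round(3))
E
```

```text
t 14.38 pos [ 0.3617 -0.2393  0.2123] rpy [ 180.    -0.  -176.2] F [ 1.5  0.1 -0.5] w 0.0512 g 25.0 q [-0.13 -0.03 -0.52 -0.   -1.08 -1.38]
turn [ 0.01 -0.04  0.03] shift now [-0.1828 -0.0012  0.0012] after turn [-0.1828 -0.0011  0.0013]
0.08 1 [ 0.376 -0.201  0.089] [ 0.376 -0.201  0.089]
0.09 46 [ 0.348 -0.275  0.09 ] [ 0.385 -0.204  0.1  ]
0.1 80 [ 0.342 -0.275  0.1  ] [ 0.386 -0.203  0.11 ]
0.11 115 [ 0.343 -0.275  0.11 ] [ 0.385 -0.202  0.12 ]
0.12 73 [ 0.344 -0.275  0.12 ] [ 0.384 -0.202  0.13 ]
0.13 86 [ 0.342 -0.276  0.13 ] [ 0.385 -0.202  0.14 ]
0.14 121 [ 0.341 -0.275  0.14 ] [ 0.385 -0.202  0.15 ]
0.15 188 [ 0.34  -0.275  0.15 ] [ 0.385 -0.202  0.16 ]
0.16 17 [ 0.361 -0.265  0.16 ] [ 0.367 -0.21   0.167]
0.17 21 [ 0.361 -0.265  0.17 ] [ 0.369 -0.213  0.18 ]
0.18 14 [ 0.361 -0.264  0.181] [ 0.369 -0.214  0.189]
0.19 15 [ 0.362 -0.263  0.191] [ 0.368 -0.214  0.2  ]
0.2 23 [ 0.363 -0.278  0.2  ] [ 0.375 -0.197  0.21 ]
0.21 48 [ 0.362 -0.28   0.21 ] [ 0.378 -0.199  0.22 ]
0.22 76 [ 0.353 -0.279  0.22 ] [ 0.378 -0.198  0.23 ]
0.23 108 [ 0.355 -0.282  0.23 ] [ 0.378 -0.197  0.24 ]
```

Call:
move_arm:
  rows: "0 0 0 -0.03 -0.001 0 0.04;0 0 0 -0.045 0 0 0.04;0 0 0 -0.045 0 0 0.04;0 0 0 -0.04 0 0 0.04;0 0 0 -0.023 0 0 0.04;0 0 0 0 0 0.015 0.04;0 0 0 0 0 0.015 0.04;0 0 0 0 0 0.006 0.04"

```text
t: 15.42
eef_pos: [0.5433, -0.228, 0.1752]
ee_rot: [3.141, -0.002, -3.075]
force: [-1.2, 0.6, -1.1]
width: 0.0512
gripper_force: 25.0
```

Call:
move_arm:
  rows: "0 0 0 0 0 0.002 0.04;0 0 0 0 0 0 0.04"

```text
t: 15.68
eef_pos: [0.5446, -0.2286, 0.175]
ee_rot: [-3.141, 0.001, -3.075]
force: [-0.1, -0.4, -2.0]
width: 0.0511
gripper_force: 25.0
```

```bash
python3 rel.py .5442 -.2285 .173 183.75
```

```text
t 15.68 pos [ 0.5446 -0.2286  0.175 ] rpy [-180.     0.  -176.2] F [-0.1 -0.4 -2. ] w 0.0511 g 25.0 q [-0.07  0.27 -0.26  0.   -1.04 -1.44]
turn [-0.01  0.03  0.05] shift now [0.0004 0.0001 0.002 ] after turn [0.0004 0.0001 0.002 ]
```

Not yet carried by the bar (force z is still -2), so I lower a little more, then release.

Call:
move_arm:
  rows: "0 0 0 0 0 0.003 0.04;0 0 0 0 0 0 0.055;0 0 0 0 0 0 0.07;0 0 0 0 0 0 0.07;0 0 0 0 0 -0.03 0.07;0 0 0 0 0 -0.05 0.07;0 0 0 0 0 -0.05 0.07;0 0 0 0 0 0 0.07"

```text
t: 16.68
eef_pos: [0.5465, -0.2291, 0.3063]
ee_rot: [-3.139, 0.008, -3.075]
force: [0.3, -0.8, -0.3]
width: 0.0699
gripper_force: 0.0
```

```bash
python3 look.py; python3 rel.py .512 .1555 .163 170.7
```

```text
scene
b4 [0.514 0.155 0.181] mean [0.514 0.155 0.182] y 0.131 0.179 yaw -8.7 75
hung top [ 0.574 -0.228  0.193] y -0.254 -0.2 193
top
b4 [0.51  0.155 0.182] mean [0.51  0.155 0.183] y 0.131 0.179 yaw -8.8 44
hung top [ 0.475 -0.233  0.192] y -0.239 -0.226 33
t 16.77 pos [ 0.5446 -0.2283  0.3018] rpy [ 1.800e+02  1.000e-01 -1.762e+02] F [-0.9 -0.3  0.2] w 0.0697 g 0.0 q [-0.07  0.18 -0.07 -0.   -1.31 -1.44]
turn [ 0.02  0.06 13.1 ] shift now [0.0073 0.3851 0.1389] after turn [0.0942 0.3735 0.1388]
```

Call:
move_arm:
  rows: "0 0 6.3 0 0 0 0.07;0 0 6.2 0 0 0 0.07;0 0 0 0.013 0.0535 0 0.07;0 0 0 0.013 0.0535 0 0.07;0 0 0 0.013 0.0535 0 0.07;0 0 0 0.013 0.0535 0 0.07;0 0 0 0.013 0.0535 0 0.07;0 0 0 0.013 0.0535 0 0.07"

```text
t: 17.77
eef_pos: [0.515, 0.1022, 0.3002]
ee_rot: [-3.14, -0.002, 2.99]
force: [1.6, -0.4, -0.2]
width: 0.0698
gripper_force: 0.0
```

Call:
move_arm:
  rows: "0 0 0 0.013 0.0535 0 0.07;0 0 0 0 0 0.05 0.07;0 0 0 0 0 0.03 0.07;0 0 0 0 0 0 0.07;0 0 0 0 0 0 0.07"

```text
t: 18.4
eef_pos: [0.5118, 0.1555, 0.2222]
ee_rot: [-3.141, 0.001, 2.99]
force: [0.1, 0.3, -0.5]
width: 0.07
gripper_force: 0.0
```

```bash
python3 rel.py .512 .1555 .163 171.2; python3 look.py
```

```text
t 18.4 pos [0.5118 0.1555 0.2222] rpy [-180.     0.   171.3] F [ 0.1  0.3 -0.5] w 0.07 g 0.0 q [ 0.66  0.14 -0.32  0.   -1.12 -2.38]
turn [-0.02  0.03  0.11] shift now [-0.0002  0.0001  0.0592] after turn [-0.0002  0.      0.0592]
scene
b4 [0.514 0.156 0.181] mean [0.514 0.155 0.182] y 0.132 0.179 yaw -10.2 78
hung top [ 0.443 -0.236  0.193] y -0.239 -0.231 16
hung top [ 0.598 -0.226  0.193] y -0.251 -0.201 95
hung top [ 0.548 -0.229  0.192] y -0.254 -0.205 93
top
hung top [ 0.554 -0.228  0.192] y -0.254 -0.2 170
```

Call:
move_arm:
  rows: "0 0 0 0 0 0.03 0.07;0 0 0 0 0 0.029 0.07;0 0 0 0 0 0 0.07;0 0 0 0 0 0 0.045;0 0 0 0 0 0 0.04;0 0 0 0 0 0 0.04;0 0 0 0 0 0 0.04;0 0 0 0 0 0 0.04"

```text
t: 19.5
eef_pos: [0.5122, 0.1562, 0.1639]
ee_rot: [3.14, 0.002, 2.99]
force: [0.2, 0.9, 7.4]
width: 0.051
gripper_force: 25.0
```

Call:
move_arm:
  rows: "0 0 0 0 0 -0.01 0.04;0 0 0 0 0 -0.03 0.04;0 0 0 0 0 -0.03 0.04;0 0 0 0 0 -0.03 0.04;0 0 0 0 0 -0.03 0.04;0 0 0 0 0 0 0.04"

```text
t: 20.25
eef_pos: [0.512, 0.1559, 0.2953]
ee_rot: [3.139, 0.003, 2.99]
force: [-0.5, -0.4, -1.8]
width: 0.0509
gripper_force: 25.0
```

```bash
python3 rel.py .42 -.06 .29 183.75
```

```text
t 20.25 pos [0.512  0.1559 0.2953] rpy [179.9   0.2 171.3] F [-0.5 -0.4 -1.8] w 0.0509 g 25.0 q [ 0.66  0.09 -0.2   0.   -1.28 -2.39]
turn [  0.13   0.19 -12.45] shift now [ 0.0583 -0.2273  0.0045] after turn [ 0.1059 -0.2094  0.0053]
```

Call:
move_arm:
  rows: "0 0 -6.3 0 0 0 0.04;0 0 -6.2 0 0 0 0.04;0 0 0 0.014 -0.028 0 0.04;0 0 0 0.022 -0.0435 0 0.04;0 0 0 0.022 -0.0435 0 0.04;0 0 0 0.022 -0.0435 0 0.04;0 0 0 0.022 -0.0435 0 0.04;0 0 0 0.009 -0.022 0 0.04"

```text
t: 21.25
eef_pos: [0.4129, -0.0776, 0.2922]
ee_rot: [3.141, -0.001, -3.078]
force: [0.8, -0.9, -1.1]
width: 0.0507
gripper_force: 25.0
```

```bash
python3 rel.py .36 -.2405 .212 183.75
```

```text
t 21.25 pos [ 0.4129 -0.0776  0.2922] rpy [ 180.    -0.  -176.4] F [ 0.8 -0.9 -1.1] w 0.0507 g 25.0 q [ 0.29 -0.12 -0.41 -0.   -1.28 -1.8 ]
turn [ 0.01 -0.03 -0.11] shift now [ 0.0631 -0.1592  0.0802] after turn [ 0.0634 -0.1591  0.0802]
```

Call:
move_arm:
  rows: "0 0 0 0.01 -0.026 0.01 0.04;0 0 0 0.018 -0.042 0.02 0.04;0 0 0 0.018 -0.042 0.02 0.04;0 0 0 0.012 -0.034 0.02 0.04;0 0 0 0.005 -0.015 0.01 0.04;0 0 0 0 0 0 0.04;0 0 0 0 0 0 0.04"

```text
t: 22.12
eef_pos: [0.3626, -0.2381, 0.2128]
ee_rot: [3.142, 0.0, -3.076]
force: [0.1, 0.2, -1.4]
width: 0.0517
gripper_force: 25.0
```

```bash
python3 rel.py .4923 -.2319 .212 183.75; python3 - <<'E'
from h import *
im,d,K,T=grab("scene"); W=cloud(d,K,T);P=W.reshape(-1,3)
H=P[(P[:,0]>.335)&(P[:,0]<.41)&(abs(P[:,1]+.24)<.05)&(P[:,2]>.08)&(P[:,2]<.24)]
for a in np.arange(.1,.23,.01):
    q=H[(H[:,2]>=a)&(H[:,2]<a+.01)]
    if len(q): print(round(a,3),len(q),q.min(0).round(3),q.max(0).round(3))
E
```

```text
t 22.12 pos [ 0.3626 -0.2381  0.2128] rpy [ 180.     0.  -176.3] F [ 0.1  0.2 -1.4] w 0.0517 g 25.0 q [-0.12 -0.03 -0.52 -0.   -1.08 -1.38]
turn [ 0.    0.01 -0.  ] shift now [-0.1298 -0.0023  0.0008] after turn [-0.1298 -0.0023  0.0008]
0.1 23 [ 0.349 -0.266  0.103] [ 0.381 -0.207  0.109]
0.11 81 [ 0.345 -0.268  0.11 ] [ 0.383 -0.206  0.12 ]
0.12 79 [ 0.347 -0.268  0.12 ] [ 0.383 -0.207  0.13 ]
0.13 61 [ 0.349 -0.268  0.13 ] [ 0.384 -0.207  0.14 ]
0.14 107 [ 0.344 -0.268  0.14 ] [ 0.384 -0.208  0.15 ]
0.15 147 [ 0.345 -0.268  0.15 ] [ 0.384 -0.207  0.159]
0.16 16 [ 0.363 -0.263  0.16 ] [ 0.369 -0.209  0.17 ]
0.17 16 [ 0.364 -0.263  0.17 ] [ 0.37  -0.213  0.18 ]
0.18 13 [ 0.364 -0.263  0.184] [ 0.369 -0.213  0.19 ]
0.19 19 [ 0.364 -0.262  0.19 ] [ 0.37  -0.212  0.2  ]
0.2 20 [ 0.364 -0.278  0.201] [ 0.375 -0.206  0.21 ]
0.21 53 [ 0.361 -0.279  0.21 ] [ 0.379 -0.196  0.22 ]
0.22 77 [ 0.357 -0.279  0.22 ] [ 0.379 -0.197  0.23 ]
```

Call:
move_arm:
  rows: "0 0 0 -0.03 -0.002 0 0.04;0 0 0 -0.04 0 0 0.04;0 0 0 -0.04 0 0 0.04;0 0 0 -0.022 0 0 0.04;0 0 0 0 0 0.015 0.04;0 0 0 0 0 0.015 0.04;0 0 0 0 0 0.01 0.04;0 0 0 0 0 0 0.04"

```text
t: 23.18
eef_pos: [0.4946, -0.2314, 0.1728]
ee_rot: [-3.141, 0.001, -3.075]
force: [0.4, 0.3, -0.0]
width: 0.0507
gripper_force: 24.9
```

```bash
python3 rel.py .4923 -.2319 .174 183.75
```

```text
t 23.18 pos [ 0.4946 -0.2314  0.1728] rpy [-180.     0.  -176.2] F [ 0.4  0.3 -0. ] w 0.0507 g 24.9 q [-0.08  0.2  -0.36  0.   -1.01 -1.43]
turn [-0.03  0.04  0.07] shift now [ 0.0024 -0.0003 -0.0012] after turn [ 0.0024 -0.0003 -0.0012]
```

Call:
move_arm:
  rows: "0 0 0 0 0 0 0.055;0 0 0 0 0 0 0.07;0 0 0 0 0 0 0.07;0 0 0 0 0 -0.03 0.07;0 0 0 0 0 -0.05 0.07;0 0 0 0 0 -0.05 0.07;0 0 5.8 0 0 0 0.07;0 0 0 0 0 0 0.07"

```text
t: 24.18
eef_pos: [0.4948, -0.2313, 0.3028]
ee_rot: [3.141, 0.001, 3.107]
force: [-0.1, 0.5, -0.3]
width: 0.0697
gripper_force: 0.0
```

```bash
python3 look.py; python3 rel.py .392 .349 .155 178; python3 - <<'E'
from h import *
f=np.load("scene1.npz"); cv2.imwrite("pics/a4.png",cv2.resize(f["im"][100:340,100:420],(800,600)))
for n in("scene","top"):
    f=np.load(n+"1.npz"); P=cloud(f["d"],f["K"],f["T"]).reshape(-1,3)
    q=P[(P[:,0]>.375)&(P[:,0]<.435)&(P[:,1]>.32)&(P[:,1]<.38)&(P[:,2]>.14)&(P[:,2]<.19)]; print(n,"knob",q.min(0).round(3),q.max(0).round(3),np.median(q,0).round(3))
    v=cv2.fitLine(q[:,:2].astype(np.float32),2,0,.01,.01).ravel(); print(v)
    for x in (.46,.5,.55,.6,.7):
        q=P[(abs(P[:,0]-x)<.015)&(P[:,1]>.3)&(P[:,1]<.45)&(P[:,2]>.2)&(P[:,2]<.45)]; print(x,q[q[:,2].argmax()].round(3),q[q[:,2].argmin()].round(3))
E
```

```text
scene
hung top [ 0.496 -0.232  0.192] y -0.257 -0.207 90
hung top [ 0.443 -0.236  0.196] y -0.24 -0.231 17
hung top [ 0.547 -0.229  0.193] y -0.253 -0.204 92
hung top [ 0.598 -0.23   0.194] y -0.252 -0.201 90
top
hung top [ 0.626 -0.224  0.19 ] y -0.227 -0.221 12
hung top [ 0.45  -0.236  0.192] y -0.239 -0.23 12
t 24.27 pos [ 0.4945 -0.2313  0.3018] rpy [ 1.800e+02 -1.000e-01  1.781e+02] F [ 0.4 -0.8  0.5] w 0.07 g 0.0 q [-0.08  0.11 -0.16 -0.   -1.3  -1.52]
turn [ 0.02 -0.08  0.12] shift now [0.1212 0.5766 0.1471] after turn [0.1227 0.5764 0.1468]
scene knob [0.376 0.342 0.158] [0.435 0.359 0.174] [0.404 0.348 0.167]
[ 0.9994551  -0.03300802  0.40412953  0.34876883]
0.46 [0.475 0.389 0.413] [0.455 0.371 0.2  ]
0.5 [0.508 0.384 0.414] [0.511 0.4   0.2  ]
0.55 [0.541 0.393 0.429] [0.546 0.397 0.2  ]
0.6 [0.598 0.388 0.427] [0.604 0.397 0.2  ]
0.7 [0.698 0.38  0.414] [0.708 0.392 0.2  ]
top knob [0.375 0.342 0.157] [0.434 0.358 0.177] [0.406 0.349 0.168]
[ 0.9995756  -0.02913067  0.40530032  0.34925663]
0.46 [0.473 0.389 0.415] [0.447 0.365 0.2  ]
0.5 [0.5   0.39  0.416] [0.504 0.4   0.201]
0.55 [0.559 0.379 0.431] [0.536 0.399 0.2  ]
0.6 [0.612 0.381 0.431] [0.595 0.395 0.2  ]
0.7 [0.712 0.376 0.415] [0.698 0.391 0.204]
```

View pics/a4.png

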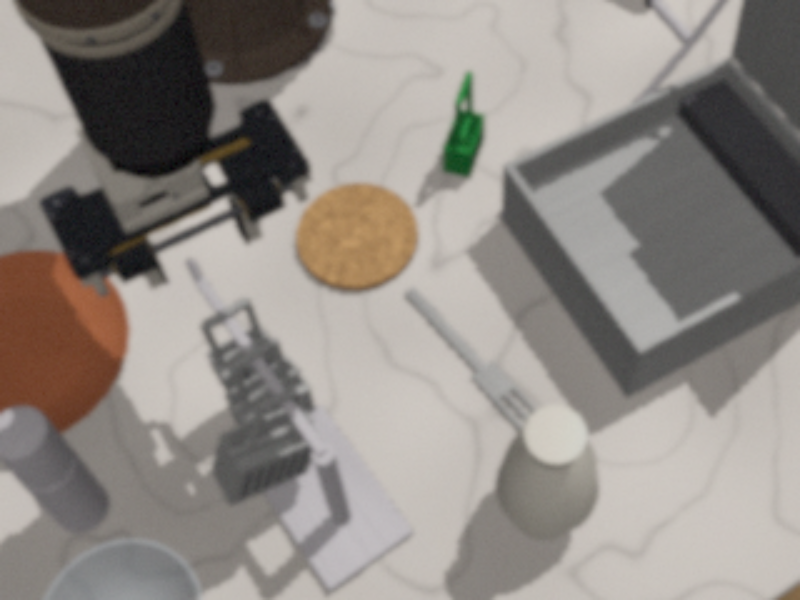

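All three baskets hang on the bar (crop (240,310) to (265,460)) and the well is empty. On to the stay knob.

Call:
move_arm:
  rows: "0 0 0 0.0055 0.0264 0 0.06;0 0 0 0.011 0.0525 0 0.06;0 0 0 0.011 0.0525 0 0.06;0 0 0 0.011 0.0525 0 0.06;0 0 0 0.011 0.0525 0 0.06;0 0 0 0.011 0.0525 0 0.06;0 0 0 0.011 0.0525 0 0.06;0 0 0 0.011 0.0525 0 0.06"

```text
t: 25.28
eef_pos: [0.4253, 0.1666, 0.302]
ee_rot: [-3.141, -0.001, 3.109]
force: [1.5, -0.6, -0.4]
width: 0.0601
gripper_force: 0.0
```

Call:
move_arm:
  rows: "0 0 0 0.011 0.0525 0 0.06;0 0 0 0.011 0.0525 0 0.06;0 0 0 0.012 0.0525 0 0.06;0 0 0 0.006 0.025 0.02 0.06;0 0 0 0 0 0.04 0.06;0 0 0 0 0 0 0.06;0 0 0 0 0 0 0.06"

```text
t: 26.15
eef_pos: [0.3931, 0.3489, 0.2436]
ee_rot: [-3.141, 0.001, 3.107]
force: [0.7, 0.2, 1.2]
width: 0.0601
gripper_force: 0.0
```

```bash
python3 rel.py .392 .349 .153 178; python3 - <<'E'
import numpy as np
f=np.array([.289,.092]); h=np.array([.408,.110])
for th in range(45,225,5):
    k=f+.093*np.array([np.cos(np.radians(th)),np.sin(np.radians(th))])
    b=k-h; D=np.hypot(*b); c=(.13**2+D*D-.093**2)/(2*.13*D)
    if abs(c)>1: print(th,k.round(3),"no");continue
    base=np.degrees(np.arctan2(b[1],b[0])); out=[180-(base+s*np.degrees(np.arccos(c))) for s in(1,-1)]
    print(th,k.round(3),"lid elev",np.round(out,1))
E
```

```text
t 26.15 pos [0.3931 0.3489 0.2436] rpy [-180.    0.  178.] F [0.7 0.2 1.2] w 0.0601 g 0.0 q [ 1.1   0.11 -0.3   0.   -1.16 -2.71]
turn [-0.01  0.05  0.04] shift now [0.0012 0.     0.0906] after turn [0.0011 0.     0.0906]
45 [0.355 0.158] lid elev [-2.2 85.9]
50 [0.349 0.163] lid elev [-3.2 87.1]
55 [0.342 0.168] lid elev [-4.1 87.2]
60 [0.335 0.173] lid elev [-4.8 86.4]
65 [0.328 0.176] lid elev [-5.4 84.9]
70 [0.321 0.179] lid elev [-6. 83.]
75 [0.313 0.182] lid elev [-6.5 80.7]
80 [0.305 0.184] lid elev [-6.9 78.1]
85 [0.297 0.185] lid elev [-7.3 75.2]
90 [0.289 0.185] lid elev [-7.7 72.2]
95 [0.281 0.185] lid elev [-8.1 69. ]
100 [0.273 0.184] lid elev [-8.5 65.6]
105 [0.265 0.182] lid elev [-8.9 62.2]
110 [0.257 0.179] lid elev [-9.2 58.6]
115 [0.25  0.176] lid elev [-9.6 55. ]
120 [0.242 0.173] lid elev [-10.   51.4]
125 [0.236 0.168] lid elev [-10.4  47.7]
130 [0.229 0.163] lid elev [-10.8  44. ]
135 [0.223 0.158] lid elev [-11.3  40.3]
140 [0.218 0.152] lid elev [-11.8  36.6]
145 [0.213 0.145] lid elev [-12.4  32.9]
150 [0.208 0.138] lid elev [-13.   29.3]
155 [0.205 0.131] lid elev [-13.7  25.7]
160 [0.202 0.124] lid elev [-14.5  22.2]
165 [0.199 0.116] lid elev [-15.5  18.8]
170 [0.197 0.108] lid elev [343.4 375.6]
175 [0.196 0.1  ] lid elev [342.1 372.6]
180 [0.196 0.092] lid elev [340.5 369.8]
185 [0.196 0.084] lid elev [338.7 367.3]
190 [0.197 0.076] lid elev [336.6 365. ]
195 [0.199 0.068] lid elev [334.1 363.1]
200 [0.202 0.06 ] lid elev [331.5 361.4]
205 [0.205 0.053] lid elev [328.5 360. ]
210 [0.208 0.045] lid elev [325.4 358.8]
215 [0.213 0.039] lid elev [322.1 357.7]
220 [0.218 0.032] lid elev [318.7 356.9]
```

Call:
move_arm:
  rows: "0 0 0 0 0 0.03 0.06;0 0 0 0 0 0.035 0.06;0 0 0 0 0 0.025 0.06;0 0 0 0 0 0 0.03;0 0 0 0 0 0 0.01;0 0 0 0 0 0 0.01;0 0 0 0 0 0 0.01"
  squeeze: 15

```text
t: 27.02
eef_pos: [0.3929, 0.3494, 0.1536]
ee_rot: [3.14, 0.001, 3.107]
force: [1.1, 0.4, -0.6]
width: 0.0258
gripper_force: 0.0
```

```bash
python3 rel.py .392 .349 .153 178
```

```text
t 27.02 pos [0.3929 0.3494 0.1536] rpy [179.9   0.  178. ] F [ 1.1  0.4 -0.6] w 0.0258 g 0.0 q [ 1.1   0.18 -0.43  0.   -0.96 -2.71]
turn [0.09 0.05 0.01] shift now [ 0.0008 -0.0004  0.0006] after turn [ 0.0008 -0.0004  0.0006]
```

Call:
move_arm:
  rows: "0 0 0 0 0 0 0.005;0 0 0 0 0 0 0.005;0 0 0 0 0 0 0.005;0 0 0 0 0 0 0.005"

```text
t: 27.52
eef_pos: [0.3932, 0.3506, 0.1537]
ee_rot: [3.138, 0.002, 3.107]
force: [-1.7, 5.9, 5.4]
width: 0.0129
gripper_force: 15.0
```

Call:
move_arm:
  rows: "0 0 0 0 -0.0065 -0.005 0.005;0 0 0 0 -0.007 -0.0044 0.005;0 0 0 0 -0.007 -0.0038 0.005;0 0 0 0 -0.0075 -0.003 0.005;0 0 0 0 -0.0075 -0.0024 0.005;0 0 0 0 -0.008 -0.0018 0.005"

```text
t: 28.28
eef_pos: [0.3915, 0.3071, 0.174]
ee_rot: [3.138, 0.001, 3.107]
force: [-1.8, 5.5, 5.3]
width: 0.0138
gripper_force: 15.0
```

```bash
python3 rel.py; cat > lid.py <<'E'
from h import *
im,d,K,T=grab("scene"); P=cloud(d,K,T).reshape(-1,3)
for x in (.5,.6,.68):
    q=P[(abs(P[:,0]-x)<.02)&(P[:,1]>.05)&(P[:,1]<.42)&(P[:,2]>.118)&(P[:,2]<.45)]
    if len(q)>20:
        v=cv2.fitLine(q[:,1:].astype(np.float32),4,0,.01,.01).ravel(); print(x,"elev",np.degrees(np.arctan2(abs(v[1]),-np.sign(v[1])*v[0])).round(1),"top",q[q[:,2].argmax()].round(3),"miny",q[q[:,1].argmin()].round(3),len(q))
E
python3 lid.py
```

```text
t 28.27 pos [0.3915 0.3071 0.174 ] rpy [1.798e+02 1.000e-01 1.780e+02] F [-1.8  5.5  5.3] w 0.0138 g 15.0 q [ 1.06  0.11 -0.46 -0.   -0.99 -2.67]
0.5 elev 76.9 top [0.483 0.343 0.407] miny [0.493 0.339 0.404] 780
0.6 elev 77.2 top [0.598 0.339 0.421] miny [0.589 0.324 0.416] 990
0.68 elev 77.1 top [0.674 0.334 0.406] miny [0.686 0.33  0.402] 965
```

Call:
move_arm:
  rows: "0 0 0 0 -0.008 -0.001 0.005;0 0 0 0 -0.008 -0.0004 0.005;0 0 0 0 -0.008 0.0004 0.005;0 0 0 0 -0.008 0.001 0.005;0 0 0 0 -0.008 0.0018 0.005;0 0 0 0 -0.0077 0.0024 0.005;0 0 0 0 -0.0075 0.003 0.005;0 0 0 0 -0.0072 0.0038 0.005"

```text
t: 29.32
eef_pos: [0.3887, 0.2424, 0.1616]
ee_rot: [-3.141, -0.0, 3.107]
force: [-1.7, 3.9, 2.3]
width: 0.0132
gripper_force: 15.0
```

```bash
python3 rel.py; python3 lid.py
```

```text
t 29.32 pos [0.3887 0.2424 0.1616] rpy [-180.   -0.  178.] F [-1.7  3.9  2.3] w 0.0132 g 15.0 q [ 0.99  0.06 -0.55 -0.   -0.96 -2.6 ]
0.5 elev 48.9 top [0.485 0.215 0.345] miny [0.511 0.21  0.341] 258
0.6 elev 48.9 top [0.586 0.207 0.36 ] miny [0.603 0.191 0.347] 381
0.68 elev 49.0 top [0.669 0.205 0.343] miny [0.68  0.203 0.343] 328
```

Call:
move_arm:
  rows: "0 0 0 0 -0.0068 0.0044 0.005;0 0 0 0 -0.0065 0.005 0.005;0 0 0 0 -0.006 0.0055 0.005;0 0 0 0 -0.0055 0.006 0.005;0 0 0 0 -0.005 0.0065 0.005;0 0 0 0 -0.0044 0.0068 0.005;0 0 0 0 -0.0038 0.0072 0.005;0 0 0 0 -0.003 0.0075 0.005"

```text
t: 30.38
eef_pos: [0.3872, 0.2023, 0.1124]
ee_rot: [3.141, -0.0, 3.106]
force: [-5.3, 8.0, -1.3]
width: 0.0134
gripper_force: 15.0
```

```bash
python3 rel.py; python3 lid.py; python3 - <<'E'
from h import *
im,d,K,T=grab("scene"); cv2.imwrite("pics/a5.png",cv2.resize(im[40:280,260:560],(750,600)))
E
```

```text
t 30.38 pos [0.3872 0.2023 0.1124] rpy [179.9  -0.  178. ] F [-5.3  8.  -1.3] w 0.0134 g 15.0 q [ 0.94  0.09 -0.66 -0.   -0.82 -2.54]
0.5 elev 18.4 top [0.52  0.124 0.218] miny [0.515 0.122 0.209] 1071
0.6 elev 18.5 top [0.581 0.111 0.226] miny [0.618 0.102 0.205] 1319
0.68 elev 18.4 top [0.668 0.116 0.216] miny [0.694 0.114 0.21 ] 1331
```

View pics/a5.png

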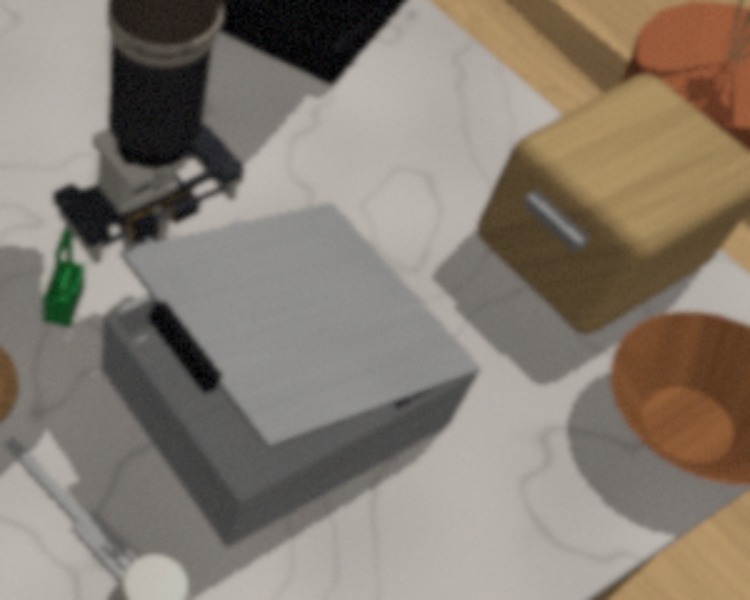

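The lid is at about 18° and the stay has folded. I release the knob and press the lid shut from above.

Call:
move_arm:
  rows: "0 0 0 0 0 0 0.03;0 0 0 0 0 0 0.04;0 0 0 0 0 0 0.04;0 0 0 0 0 -0.03 0.04;0 0 0 0 0 -0.05 0.04;0 0 0 0 0 -0.06 0.04;0 0 0 0 0 -0.05 0.02;0 0 0 0 0 0 0"

```text
t: 31.48
eef_pos: [0.3889, 0.203, 0.3072]
ee_rot: [3.136, 0.005, 3.107]
force: [0.4, -0.4, -1.1]
width: 0.0251
gripper_force: 0.0
```

```bash
python3 rel.py .58 .175 .22 178; python3 lid.py
```

```text
t 31.48 pos [0.3889 0.203  0.3072] rpy [179.7   0.3 178. ] F [ 0.4 -0.4 -1.1] w 0.0251 g 0.0 q [ 0.93 -0.09 -0.36  0.   -1.3  -2.54]
turn [0.31 0.3  0.01] shift now [-0.1915 -0.0219  0.0881] after turn [-0.192  -0.0213  0.0872]
0.5 elev 179.9 top [0.51  0.163 0.125] miny [0.513 0.105 0.119] 815
0.6 elev 179.9 top [0.608 0.1   0.13 ] miny [0.596 0.087 0.121] 948
0.68 elev 0.0 top [0.683 0.144 0.125] miny [0.699 0.098 0.12 ] 952
```

The lid sank shut on its own after I let go (level, face at z about .12). One still check, then I hand in.

Call:
move_arm:
  rows: "0 0 0 0 0 0 0.03;0 0 0 0 0 0 0.03;0 0 0 0 0 0 0.03;0 0 0 0 0 0 0.03;0 0 0 0 0 0 0.03;0 0 0 0 0 0 0.03;0 0 0 0 0 0 0.03;0 0 0 0 0 0 0.03"

```text
t: 32.52
eef_pos: [0.3874, 0.2021, 0.3031]
ee_rot: [3.142, 0.0, 3.107]
force: [-0.2, -0.9, 0.8]
width: 0.0301
gripper_force: 0.0
```

```bash
python3 lid.py; python3 look.py; python3 - <<'E'
from h import *
f=np.load("scene1.npz"); cv2.imwrite("pics/a6.png",cv2.resize(f["im"],(800,600)))
E
```

```text
0.5 elev 180.0 top [0.497 0.259 0.125] miny [0.517 0.105 0.119] 793
0.6 elev 180.0 top [0.607 0.1   0.13 ] miny [0.619 0.087 0.12 ] 991
0.68 elev 0.0 top [0.679 0.381 0.124] miny [0.696 0.098 0.121] 929
scene
hung top [ 0.445 -0.235  0.193] y -0.24 -0.231 18
hung top [ 0.497 -0.232  0.193] y -0.257 -0.206 91
hung top [ 0.548 -0.229  0.193] y -0.253 -0.204 89
hung top [ 0.599 -0.23   0.195] y -0.252 -0.205 92
top
hung top [ 0.448 -0.235  0.191] y -0.239 -0.23 12
hung top [ 0.543 -0.229  0.193] y -0.255 -0.201 176
```

View pics/a6.png

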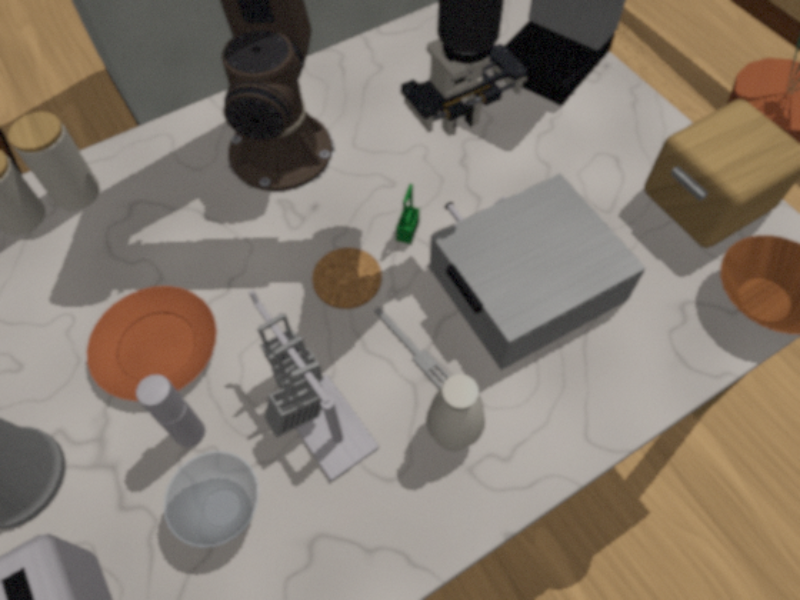

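The lid is shut at (540,265), the three baskets hang on the bar near (290,370), and nothing else has moved.

```bash
python3 -c "
from station import arm
print(arm.job_done())"
```

```text
the job is handed in; nothing more can be done
None
```

The job is handed in at about 33 s: baskets 2, 3 and 4 (basket 1 was absent) hang on the hook largest first, the stay is unlocked, the lid is shut (it sank the last 18° by itself), and no bystander looks moved in the last picture; no verdict came back.

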